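Put the measuring cups back in their graded rack

TASK

The baking is done: put the four steel measuring cups back in their wooden rack in order of size, each standing upright and fully down in the well made for it, the smallest cup in the smallest well up to the largest in the largest. The second smallest was put by mistake into the largest well, so it has to move to its own. Do not tip any cup over, and leave the tin and the kitchen timer where they are.

Things in the scene. Friction and masses are not known exactly. Their poses are not given: they have to be found in the camera images.
- cup_xs: the smallest of four plain open stainless-steel measuring cups without handles: slightly tapered, 25 mm across the rim, 22 mm across the foot, 42 mm tall, wall 2 mm, about 30 g; at the start it stands upright on the worktop. Origin: centre of the underside, z up through the mouth.
- cup_s: the second smallest of four plain open stainless-steel measuring cups without handles: slightly tapered, 39 mm across the rim, 36 mm across the foot, 52 mm tall, wall 2 mm, about 60 g; at the start it stands, wrongly, in the largest well of the rack (loosely, within 15 mm of that well's middle). Origin: centre of the underside, z up through the mouth.
- cup_m: the second largest of four plain open stainless-steel measuring cups without handles: slightly tapered, 53 mm across the rim, 50 mm across the foot, 62 mm tall, wall 2 mm, about 100 g; at the start it stands upright on the worktop. Origin: centre of the underside, z up through the mouth.
- cup_l: the largest of four plain open stainless-steel measuring cups without handles: slightly tapered, 67 mm across the rim, 64 mm across the foot, 72 mm tall, wall 2 mm, about 150 g; at the start it stands upright on the worktop. Origin: centre of the underside, z up through the mouth.
- well_xs: the smallest well of the rack, round, cork-lined, 34 mm wide at the floor, flaring to 39 at the mouth. Origin: centre of its floor, 13 mm above the worktop, where the cup's underside rests; the rack's top is 15 mm higher. y runs along the rack to its small end, x across it. The rack is a pale wooden bar 300 x 105 x 28 mm that does not move; its wells lie in one row.
- well_s: the second smallest well of the rack, round, cork-lined, 48 mm wide at the floor, flaring to 53 at the mouth. Origin: centre of its floor, 13 mm above the worktop, where the cup's underside rests; the rack's top is 15 mm higher. y runs along the rack to its small end, x across it. A larger cup jams in the flare before it is down.
- well_m: the second largest well of the rack, round, cork-lined, 62 mm wide at the floor, flaring to 67 at the mouth. Origin: centre of its floor, 13 mm above the worktop, where the cup's underside rests; the rack's top is 15 mm higher. y runs along the rack to its small end, x across it. Along y from the bar's middle the wells lie at +118 (smallest), +60, -12 and -98 mm (largest).
- well_l: the largest well of the rack, round, cork-lined, 76 mm wide at the floor, flaring to 81 at the mouth. Origin: centre of its floor, 13 mm above the worktop, where the cup's underside rests; the rack's top is 15 mm higher. y runs along the rack to its small end, x across it. The second smallest cup stands in it at the start.
- tin_half: low food tin, 75 mm across, 58 mm tall, standing loose on the worktop among the cups; leave it alone. Origin: centre of its underside.
- egg_timer: round kitchen timer with a red top, 66 mm across, 51 mm tall, standing loose on the worktop among the cups; leave it alone. Origin: centre of its underside.
Mind the look-alikes: they are no part of the job. Leave any orange look-alike of the cup_xs alone.

How it is judged:
By the outcome, as a careful person would: the job done as asked, in the order asked, and still so for the second after the job is handed in, with the robot touching nothing.
It also fails if it takes over 102 s, if anything falls off the work surface, if the arm or the gripper's body presses on something with over 40 N, if the wrist force passes 120 N, or if a joint passes its speed limit or range.

ROBOT

A 6-joint arm with a two-finger parallel gripper is mounted at the origin on a cart in front of the work surface, level with it; the furniture and walls round the work are solid. World frame = base frame: x ahead of the robot, y to its left, z up, the work surface at z = 0. Lengths are in mm, angles in rad, forces in N, time in s.
With the tool pointing down it reaches from about 350 to 975 mm from the base axis. Payload 7.1 kg.
Tool frame: the origin (TCP) lies midway between the tips of the shut fingers; the grasp point (between the pads) lies ctrl.grip_point_offset behind it (ctrl.grip_point_offset is the distance from the TCP to the grasp point, in mm); z points along the fingers, y is the line along which they close (so a half turn about z gives the same grasp; the last joint's range is limited). The gripper opens to 88 mm and grips with 3 to 60 N. Pads are 20 mm wide; open, the fingers measure 115 mm over their backs; the gripper's body (75 mm by 178 mm) begins 61 mm behind the grasp point.
Start: joints at [1.154, 0.423, 1.63, -0, 1.089, -0.019], TCP at [242.087, 576.193, 222.675] pointing down, gripper open.
Joint ranges: [-3, 3], [-0.9, 2.11], [0.09, 2.58], [-1.31, 4.45], [0.11, 2.69], [-2.54, 2.54]. Speed limits (rad/s): [2.39, 2.39, 3.01, 3.14, 3.14, 3.14].

INTERFACE

Orientations are given as a rotation vector (axis times angle).
In Python, from workcell import ctrl gives the robot as it stands.
- The arm moves only by the tool apply_moves, never from a script. Its argument "targets" is a list of rows, each an object of numbers: "tx", "ty", "tz": the shift along the world's x, y, z in m; "spin": the turn about the world's z in degrees. In form: [{"tx": .., "ty": .., "tz": .., "spin": ..}, ...]. A call has exactly 8 rows; each row is the pose to reach, as a shift and turn from the pose commanded when the call began; what a row does not reach only later rows make up. A row lasts 1/10 s, in which the tool goes at most 50 mm and 8.59 degrees, less where a joint would pass 70% of its speed; a pose out of reach is approached as far as the arm can. A call with a gripper value outside its range is refused whole. "gripper" is the closure, from -1 (fully open) to 1 (shut), set as the call begins (left out, the last holds). The fingers move at their own pace and stop on an object; the grip force is fixed at half the most. Time passes only in rows, so rows that repeat a pose let the fingers close, or fill a call up. It gives the time, the measured TCP pose, the force, the opening and the grip force at its end, in the units of the state.
- ctrl.get_obs(): the state, without advancing time (a new reading comes with each control period).
- ctrl.get_image(name): name is "side" or "top" or "wrist"; returns the picture (384x512x3 uint8, red, green, blue); there is no depth.
- ctrl.get_calibration(name): a dict with "fov_y" (degrees; the focal length in pixels is half the picture's height over the tangent of half this angle, whatever the lens; pixels are square), "cx", "cy" (the principal point, pixels), "rvec" (rotation vector, rad) and "tvec" (3), from world to camera coordinates, as OpenCV has them. Camera axes: x right, y down, z forward; pixel columns grow to the right and rows downward; lengths in mm; the calibration is good to about 2 mm. A picture is of the moment at which its call begins: read the wrist's pose just before it. get_calibration takes no time and is no camera call; for the wrist camera it gives the pose at the moment of the call.
- ctrl.close_job(): hands the job in; it is judged then, once.
Trained networks look in the newest picture that a camera, given by its name, has taken for a name from the list of things; names that differ only in an ending like _2 or _b are one class to them, and where a whole thing is asked for, a point or a joint stands for the part that bears it (a point fixed in the world has none). Each returns a list of dicts, best first, with "score" (0 to 1); they miss things now and then, are a little off and sometimes report something else, mostly with a low value. They report only what shows in the picture. A call takes as long as a camera call. They do not tell look-alikes from the thing itself.
- ctrl.outline_of(name, camera): "pixels" (384x512 bool, what is visible of it) and "box" ([left, top, right, bottom] in pixels, round what is visible of it).
- ctrl.pinpoint(name, camera): "uv" ([column, row] in pixels: a listed point, or the origin of a listed thing).
The state is a dict: "t": time; "qpos": joint angles; "qvel": joint speeds; "joint_torque": joint torques, N m; "ee_pos": TCP position; "orientation": TCP orientation; "ft_force": force on the tool from outside, world axes, zero at the start; "moment": the same for the moment, N m; "width": finger opening in mm; "grasp_force": force on a finger pad.
Only numpy, scipy, OpenCV 4.12 (cv2) and the standard library are available. Lean on these libraries where they do the work, as an engineer would, in place of code of your own. Each camera call takes 0.05 s, during which the arm holds its last target. There are 200 camera calls.

## Working session

There is one attempt and no reset: what is moved stays moved. The work goes in short steps, Python scripts to look and compute and a tool call to move; the robot and the scene stay as the last step left them, time stands still between calls to the robot, and variables do not carry over. Pictures are saved under pics/ and viewed, at most 14 in all, crops included, and the job is handed in when it is done.

Besides the shell and the picture viewer there is one more tool, called after "Emit:" by a JSON object that holds its "method" and its "body", one argument or row to a line. apply_moves: Moves the arm, as the interface text tells. Its arguments: {"type":"object","properties":{"targets":{"type":"array"},"gripper":{"type":"number"}},"required":["targets"]}

```bash
mkdir -p pics; cat > h.py <<'E'
import numpy as np, cv2
from workcell import ctrl
def cal(n):
    c=ctrl.get_calibration(n); R=cv2.Rodrigues(np.array(c["rvec"],float))[0]; t=np.array(c["tvec"],float).ravel()
    f=192/np.tan(np.radians(c["fov_y"])/2); K=np.array([[f,0,c["cx"]],[0,f,c["cy"]],[0,0,1]]); return K,R,t
def ray(n,uv,z,c=None):
    K,R,t=c or cal(n); o=-R.T@t; d=R.T@np.linalg.solve(K,[uv[0],uv[1],1]); return o+d*(z-o[2])/d[2]
def proj(n,p,c=None):
    K,R,t=c or cal(n); q=K@(R@np.array(p,float)+t); return q[:2]/q[2]
def snap(n,fn):
    im=ctrl.get_image(n); cv2.imwrite("pics/"+fn,im[:,:,::-1]); return im
E
python3 - <<'E'
from h import *
print(ctrl.grip_point_offset, ctrl.get_calibration("top"))
o=ctrl.get_obs(); print(o)
a=snap("top","t0.png"); b=snap("side","s0.png"); c=snap("wrist","w0.png")
cv2.imwrite("pics/sw.png",np.hstack([cv2.resize(x,(400,300)) for x in (b,c)])[:,:,::-1])
for n in "cup_xs cup_s cup_m cup_l well_xs well_s well_m well_l tin_half egg_timer".split():
  for r in ctrl.pinpoint(n,"top")[:2]: print(n,r["uv"],round(r["score"],2),ray("top",r["uv"],13 if "well" in n or n=="cup_s" else 0).round(1))
E
```

```text
18.700000000000003 {'fov_y': 44.59710251374622, 'cx': 254.01941052186785, 'cy': 196.1082774666152, 'rvec': array([ 2.09134156, -2.11907662,  0.22766687]), 'tvec': array([ -43.76609149,  549.47034472, 1066.73606462])}
{'t': 0.0, 'qpos': array([ 1.15397596e+00,  4.23852209e-01,  1.63067564e+00,  8.13014317e-07,
        1.08857808e+00, -1.89990710e-02]), 'qvel': array([-1.82095472e-03,  5.19597264e-04, -8.89488023e-04,  9.40971217e-05,
       -4.62817573e-04,  3.70715721e-04]), 'joint_torque': array([-1.39181491e-03, -5.44626224e+01, -2.73667878e+01,  6.42508571e-02,
        2.29422312e-02, -9.15678993e-05]), 'ee_pos': array([241.88647776, 575.70371009, 221.90023219]), 'orientation': array([-6.20719281e-01, -3.07932569e+00,  2.32035070e-03]), 'ft_force': array([0.07556397, 0.62661264, 1.12387379]), 'moment': array([ 0.00736288, -0.03448684, -0.02787092]), 'grasp_force': 0.0, 'width': 87.77688807752835}
cup_xs [204.6, 236.9] 0.53 [459.7  73.5   0. ]
cup_xs [322.2, 211.6] 0.5 [ 519.8 -222.1    0. ]
cup_s [166.4, 231.7] 0.87 [472.2 166.6  13. ]
cup_s [261.1, 184.8] 0.62 [588.2 -69.2  13. ]
cup_m [166.4, 231.7] 0.87 [474.1 169.1   0. ]
cup_m [261.1, 184.8] 0.62 [591.4 -69.4   0. ]
cup_l [166.4, 231.7] 0.87 [474.1 169.1   0. ]
cup_l [261.1, 184.8] 0.62 [591.4 -69.4   0. ]
well_s [204.5, 158.5] 0.82 [659.4  74.4  13. ]
well_s [231.6, 169.3] 0.79 [629.8   5.1  13. ]
well_m [204.5, 158.5] 0.82 [659.4  74.4  13. ]
well_m [231.6, 169.3] 0.79 [629.8   5.1  13. ]
well_l [204.5, 158.5] 0.82 [659.4  74.4  13. ]
well_l [231.6, 169.3] 0.79 [629.8   5.1  13. ]
tin_half [350.4, 262.6] 0.85 [ 391.5 -285.7    0. ]
egg_timer [256.1, 241.9] 0.62 [445.6 -54.6   0. ]
```

View pics/t0.png

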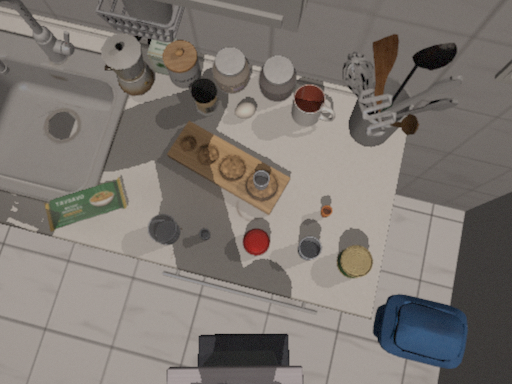

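View pics/sw.png

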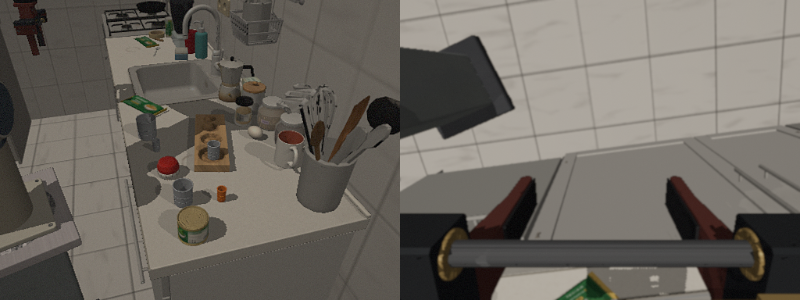

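The top view shows:
- cup_l near (165,230), cup_xs near (205,235), cup_m near (309,249)
- cup_s in the large well, near (261,180)
- timer at (256,242), tin at (355,262), and the orange look-alike at (326,211)
- the rack running from (187,143), its small end, to (262,185)

The side view agrees. The wrist camera sees only the floor from here. Next I'll fit models to the outlines.

```bash
cat >> h.py <<'E'
from scipy.optimize import minimize
D=dict(cup_xs=(25,22,42,0),cup_s=(39,36,52,13),cup_m=(53,50,62,0),cup_l=(67,64,72,0))
th=np.linspace(0,2*np.pi,40)[:,None]; circ=np.hstack([np.cos(th),np.sin(th),0*th])
def hull(n,xy,d,c,S=8):
    K,R,t=c; p=np.vstack([np.array([xy[0],xy[1],z])+circ*r/2 for r,z in((d[0],d[3]+d[2]),(d[1],d[3]))])
    q=(K@(R@p.T+t[:,None])); return cv2.convexHull((q[:2]/q[2]).T.astype(np.float32))[:,0]
def fitmask(n,mask,d,x0,c=None):
    c=c or cal(n); S=6
    ys,xs=np.nonzero(mask); x1,y1=xs.min()-8,ys.min()-8; w,h=xs.max()-x1+9,ys.max()-y1+9
    M=cv2.resize(mask[max(y1,0):y1+h,max(x1,0):x1+w].astype(np.uint8),None,fx=S,fy=S,interpolation=0); x1=max(x1,0);y1=max(y1,0)
    def cost(p):
        m=np.zeros_like(M); cv2.fillConvexPoly(m,np.round((hull(n,p,d,c)-[x1-.5,y1-.5])*S*16).astype(int).reshape(-1,1,2),1,shift=4)
        return 1-(m&M).sum()/(m|M).sum()
    r=minimize(cost,x0,method="Nelder-Mead",options=dict(initial_simplex=np.array(x0)+np.array([[0,0],[8,0],[0,8]])))
    return r.x.round(1),round(1-r.fun,2)
def fitcups(n,seeds):
    c=cal(n); dets=[r for k in D for r in ctrl.outline_of(k,n)]
    for k,uv in seeds.items():
        d=D[k]; best=None
        for r in dets:
            b=r["box"]; ctr=((b[0]+b[2])/2,(b[1]+b[3])/2)
            if np.hypot(ctr[0]-uv[0],ctr[1]-uv[1])<15 and (best is None or r["score"]>best["score"]): best=r
        if best is None: print(k,"none"); continue
        b=best["box"]; x0=ray(n,((b[0]+b[2])/2,(b[1]+b[3])/2),d[3]+d[2]/2,c)[:2]
        print(k,round(best["score"],2),np.round(b),*fitmask(n,best["pixels"],d,x0,c))
E
python3 - <<'E'
from h import *
im=ctrl.get_image("top"); c=cal("top"); print("cam",-c[1].T@c[2])
fitcups("top",dict(cup_xs=(205,235),cup_s=(261,180),cup_m=(309,249),cup_l=(165,230)))
for n,d in(("tin_half",(75,75,58,0)),("egg_timer",(66,66,51,0))):
  r=ctrl.outline_of(n,"top")[0]; b=r["box"]; print(n,b,fitmask("top",r["pixels"],d,ray("top",((b[0]+b[2])/2,(b[1]+b[3])/2),25)[:2]))
hsv=cv2.cvtColor(im,cv2.COLOR_RGB2HSV)
m=((hsv[:,:,1]>70)&(hsv[:,:,0]>5)&(hsv[:,:,0]<28)).astype(np.uint8); m[:115]=0;m[220:]=0;m[:,:160]=0;m[:,300:]=0
m=cv2.morphologyEx(m,cv2.MORPH_CLOSE,np.ones((5,5)))
nn,l,st,_=cv2.connectedComponentsWithStats(m); i=1+st[1:,4].argmax(); print(st[i])
cs=cv2.findContours((l==i).astype(np.uint8),0,2)[0][0][:,0]
P=np.array([ray("top",u,28,c)[:2] for u in cv2.convexHull(cs)[:,0]],np.float32)
r=cv2.minAreaRect(P); print(r,cv2.boxPoints(r))
for n in("well_xs","well_s","well_m","well_l"):
  for d in ctrl.outline_of(n,"top")[:5]: b=d["box"]; print(n,round(d["score"],2),np.round(b),ray("top",((b[0]+b[2])/2,(b[1]+b[3])/2),28,c).round(1))
v=cv2.resize(im[100:300,130:390],None,fx=3,fy=3,interpolation=2); cv2.imwrite("pics/t1.png",v[:,:,::-1])
E
```

```text
cam [ 305.29837157  -52.11669899 1160.1015973 ]
cup_xs none
cup_s 0.71 [251. 172. 270. 194.] [592.7 -67.9] 0.94
cup_m 0.75 [299. 234. 324. 259.] [ 422.9 -181.1] 0.96
cup_l 0.86 [149. 213. 180. 245.] [473.  166.6] 0.97
tin_half [339.0, 244.6, 373.3, 280.7] (array([ 391.3, -288.8]), np.float64(0.96))
egg_timer [243.6, 227.9, 269.4, 256.0] (array([441.1, -55. ]), np.float64(0.9))
[ 167  121  123   93 4714]
((634.2001953125, 14.5338134765625), (301.3082580566406, 109.9061279296875), 58.860595703125) [[ 509.25864   -85.99537 ]
 [ 603.3286   -142.83026 ]
 [ 759.1417    115.062996]
 [ 665.0718    171.89789 ]]
well_s 0.81 [196. 146. 220. 167.] [660.6  63.8  28. ]
well_s 0.64 [247. 170. 282. 206.] [576.2 -77.5  28. ]
well_s 0.57 [220. 154. 247. 184.] [6.267e+02 6.000e-01 2.800e+01]
well_m 0.81 [196. 146. 220. 167.] [660.6  63.8  28. ]
well_m 0.64 [247. 170. 282. 206.] [576.2 -77.5  28. ]
well_m 0.57 [220. 154. 247. 184.] [6.267e+02 6.000e-01 2.800e+01]
well_l 0.81 [196. 146. 220. 167.] [660.6  63.8  28. ]
well_l 0.64 [247. 170. 282. 206.] [576.2 -77.5  28. ]
well_l 0.57 [220. 154. 247. 184.] [6.267e+02 6.000e-01 2.800e+01]
```

View pics/t1.png

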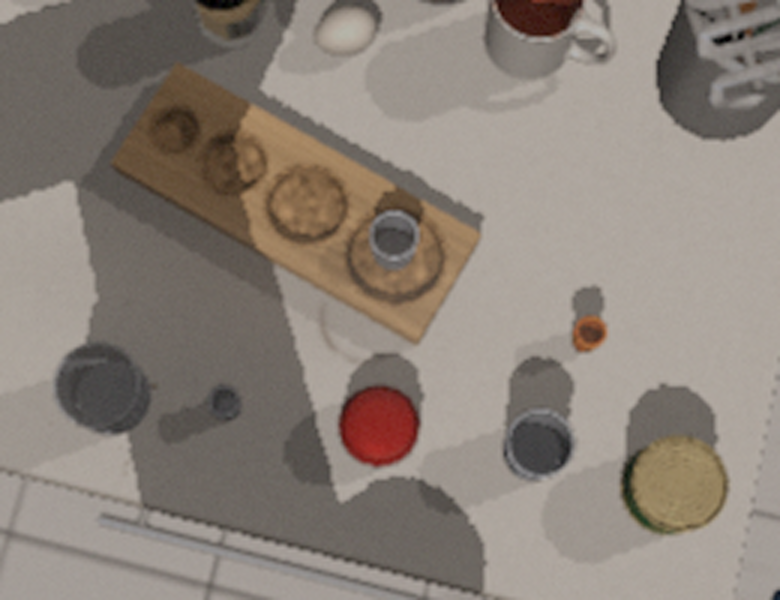

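The crop confirms the layout: xs well at crop (175,130), s at (234,162), m at (307,203), and l at (395,257) with cup_s inside it. cup_xs is at crop (225,402), which is about pixel (205,234). Before moving I'll check the wrist camera offset and the height of the jar.

```bash
python3 - <<'E'
from h import *
o=ctrl.get_obs(); R=cv2.Rodrigues(o["orientation"])[0]; K,Rc,t=cal("wrist"); C=-Rc.T@t
print("cam in tool",R.T@(C-o["ee_pos"]),"view axis in tool",R.T@Rc[2],"img right",R.T@Rc[0],K[0,0])
print("tool y",R[:,1])
im=cv2.imread("pics/s0.png"); v=cv2.resize(im[70:300,120:400],None,fx=2.8,fy=2.6,interpolation=2); 
cv2.imwrite("pics/s1.png",v)
c=cal("side")
for xy in((800,60),(780,70)): print([proj("side",(*xy,z),c).round() for z in(0,50,100,150)])
E
```

```text
cam in tool [  78.62431274   -0.34087061 -161.40882862] view axis in tool [-0.28516378 -0.00145059  0.95847771] img right [-5.33543331e-04  9.99998940e-01  1.35468908e-03] 334.4213315311474
tool y [ 3.87418548e-01  9.21903937e-01 -1.90320819e-05]
[array([309., 159.]), array([311., 143.]), array([312., 127.]), array([314., 110.])]
[array([301., 159.]), array([303., 143.]), array([304., 127.]), array([305., 110.])]
```

View pics/s1.png

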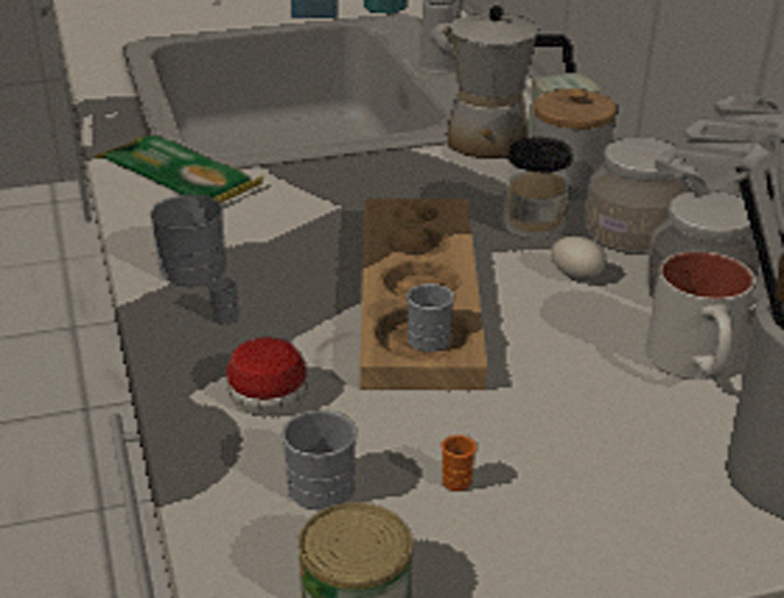

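Emit:
{"method": "apply_moves", "body": {
  "targets": [
    {"tx":0.02,"ty":-0.045,"tz":0.005,"spin":-8},
    {"tx":0.04,"ty":-0.09,"tz":0.01,"spin":-16},
    {"tx":0.06,"ty":-0.135,"tz":0.015,"spin":-24},
    {"tx":0.085,"ty":-0.175,"tz":0.02,"spin":-32},
    {"tx":0.11,"ty":-0.215,"tz":0.025,"spin":-40},
    {"tx":0.135,"ty":-0.255,"tz":0.03,"spin":-48},
    {"tx":0.16,"ty":-0.295,"tz":0.03,"spin":-56},
    {"tx":0.185,"ty":-0.335,"tz":0.03,"spin":-64}
  ],
  "gripper": -1
}}

```text
t: 2.0
ee_pos: [428.0, 239.6, 253.2]
orientation: [2.165, 2.276, 0.002]
ft_force: [0.2, -0.3, 0.1]
width: 87.7
grasp_force: 0.0
```

The side view shows a jar about 100 mm tall beyond the small end of the rack, near world (808,60). For xs I'll keep the gripper's long side away from it. Continuing to the rack.

Emit:
{"method": "apply_moves", "body": {
  "targets": [
    {"tx":0.022,"ty":-0.032,"tz":0,"spin":-5},
    {"tx":0.044,"ty":-0.064,"tz":0,"spin":-10},
    {"tx":0.066,"ty":-0.096,"tz":0,"spin":-15},
    {"tx":0.088,"ty":-0.128,"tz":0,"spin":-20},
    {"tx":0.11,"ty":-0.16,"tz":0,"spin":-26},
    {"tx":0.135,"ty":-0.192,"tz":0,"spin":-30},
    {"tx":0.16,"ty":-0.225,"tz":0,"spin":-34},
    {"tx":0.172,"ty":-0.24,"tz":0,"spin":-34}
  ]
}}

```text
t: 2.8
ee_pos: [600.7, -1.4, 252.7]
orientation: [2.733, 1.547, 0.001]
ft_force: [-0.1, -0.4, 0.2]
width: 87.6
grasp_force: 0.0
```

```bash
python3 - <<'E'
from h import *
o=ctrl.get_obs(); print(o["t"],o["ee_pos"]); im=snap("wrist","w1.png"); c=cal("wrist")
R=cv2.Rodrigues(o["orientation"])[0]; print(np.degrees(np.arctan2(R[1,1],R[0,1])))
for n in("well_xs","well_s","well_m","well_l","cup_s","cup_xs"):
  for d in ctrl.outline_of(n,"wrist")[:5]: b=d["box"]; print(n,round(d["score"],2),np.round(b),ray("wrist",((b[0]+b[2])/2,(b[1]+b[3])/2),28,c).round(1))
rx=np.array([.856,-.517]);ry=np.array([.517,.856]);C=np.array([636.3,13.2])
v=im.copy()
for y,dd in((118,39),(60,53),(-12,67),(-98,81)):
  p=np.array([proj("wrist",(*(C+y*ry),28)+q*dd/2,c) for q in circ]); cv2.polylines(v,[p.astype(int)],True,(255,0,0))
p=np.array([proj("wrist",(*(C+a*rx*52.5+b*ry*150),28),c) for a,b in((1,1),(1,-1),(-1,-1),(-1,1))]); cv2.polylines(v,[p.astype(int)],True,(0,0,255))
cv2.imwrite("pics/w1o.png",cv2.resize(v,(800,600))[:,:,::-1])
E
```

```text
2.8 [600.73509265  -1.3735761  252.72495018]
-30.971606434630356
well_xs 0.58 [258.   1. 297.  46.] [694.4 111.1  28. ]
well_s 0.84 [253.  52. 304. 103.] [669.2  63.9  28. ]
well_s 0.77 [240. 181. 311. 249.] [585.6 -73.4  28. ]
well_s 0.6 [243. 116. 309. 176.] [6.286e+02 4.000e-01 2.800e+01]
well_m 0.84 [253.  52. 304. 103.] [669.2  63.9  28. ]
well_m 0.77 [240. 181. 311. 249.] [585.6 -73.4  28. ]
well_m 0.6 [243. 116. 309. 176.] [6.286e+02 4.000e-01 2.800e+01]
well_l 0.84 [253.  52. 304. 103.] [669.2  63.9  28. ]
well_l 0.77 [240. 181. 311. 249.] [585.6 -73.4  28. ]
well_l 0.6 [243. 116. 309. 176.] [6.286e+02 4.000e-01 2.800e+01]
cup_s 0.9 [260. 193. 298. 238.] [589.1 -76.2  28. ]
cup_s 0.86 [ 21.  57. 115. 129.] [461.1 169.8  28. ]
cup_s 0.75 [193. 345. 231. 371.] [ 400.4 -214.    28. ]
cup_xs 0.6 [109. 160. 144. 184.] [461.8  64.6  28. ]
```

View pics/w1o.png

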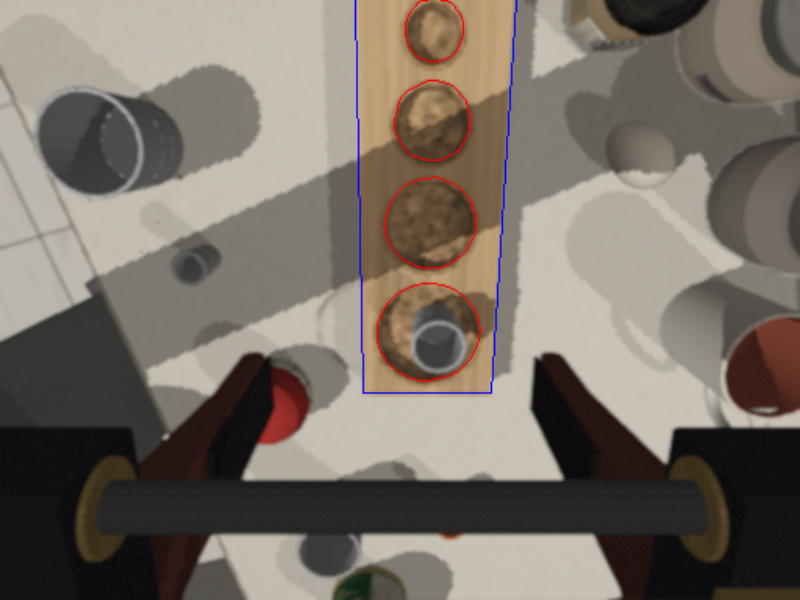

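The overlay of the rack and wells fits the picture to about 1 mm, so the well positions hold. Next I'll fit the cups in this view.

```bash
python3 - <<'E'
from h import *
ctrl.get_image("wrist")
fitcups("wrist",dict(cup_xs=(126,170),cup_s=(279,215),cup_l=(68,93)))
E
```

```text
cup_xs 0.74 [115. 159. 145. 182.] [461.3  69.5] 0.95
cup_s 0.96 [266. 194. 300. 239.] [591.2 -69.9] 0.94
cup_l 0.68 [ 26.  58. 122. 128.] [471.6 165.6] 0.97
```

Emit:
{"method": "apply_moves", "body": {
  "targets": [
    {"tx":-0.002,"ty":-0.02,"tz":-0.02,"spin":0},
    {"tx":-0.004,"ty":-0.045,"tz":-0.04,"spin":0},
    {"tx":-0.008,"ty":-0.068,"tz":-0.07,"spin":0},
    {"tx":-0.008,"ty":-0.068,"tz":-0.11,"spin":0},
    {"tx":-0.008,"ty":-0.068,"tz":-0.14,"spin":0},
    {"tx":-0.008,"ty":-0.068,"tz":-0.163,"spin":0},
    {"tx":-0.008,"ty":-0.068,"tz":-0.163,"spin":0},
    {"tx":-0.008,"ty":-0.068,"tz":-0.163,"spin":0}
  ]
}}

```text
t: 4.2
ee_pos: [591.2, -66.7, 89.9]
orientation: [-2.731, -1.552, 0.001]
ft_force: [-0.7, -0.4, -0.1]
width: 87.9
grasp_force: 0.0
```

```bash
python3 - <<'E'
from h import *
o=ctrl.get_obs(); print(o["ee_pos"],o["width"]); im=snap("wrist","w2.png")
r=ctrl.outline_of("cup_s","wrist")
for d in r[:3]: b=d["box"];print(d["score"],b,fitmask("wrist",d["pixels"],D["cup_s"],ray("wrist",((b[0]+b[2])/2,(b[1]+b[3])/2),40)[:2]))
E
```

```text
[591.19087829 -66.65879076  89.90845563] 87.88360320847077
0.73 [138.8, 361.1, 188.1, 383.7] (array([ 436.7, -167.6]), np.float64(0.85))
```

View pics/w2.png

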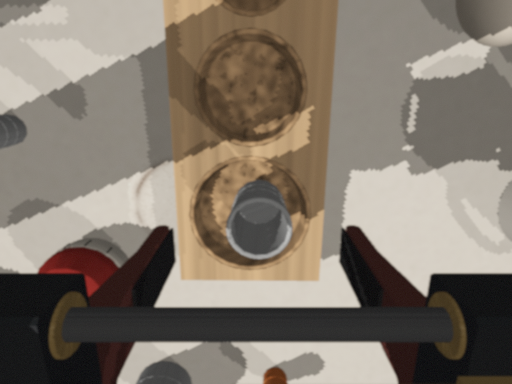

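cup_s lies between the fingers with its rim at about (260,228). I'll work out its position from the rim, then grasp.

```bash
python3 - <<'E'
from h import *
c=cal("wrist"); print(ray("wrist",(260,228),65,c)); 
im=cv2.imread("pics/w2.png")
for xy in((592,-69),(591,-67)):
  p=np.array([proj("wrist",(*xy,65)+q*19.5,c) for q in circ]); print(p.min(0),p.max(0))
for y,dd in((-12,67),(-98,81)):
  p=np.array([proj("wrist",(*(np.array([636.3,13.2])+y*np.array([.517,.856])),28)+q*dd/2,c) for q in circ]); print(p.min(0),p.max(0))
E
```

```text
[592.59475547 -69.28238096  65.        ]
[226.71909493 197.51387918] [291.09325128 257.1054332 ]
[223.55052854 195.56503282] [288.03494593 255.36069388]
[200.03996264  31.38762241] [304.3848311  140.46469359]
[195.40370319 158.2244367 ] [308.64972906 264.50490675]
```

Emit:
{"method": "apply_moves", "body": {
  "targets": [
    {"tx":0.001,"ty":-0.002,"tz":-0.01,"spin":0},
    {"tx":0.001,"ty":-0.002,"tz":-0.02,"spin":0},
    {"tx":0.001,"ty":-0.002,"tz":-0.03,"spin":0},
    {"tx":0.001,"ty":-0.002,"tz":-0.04,"spin":0},
    {"tx":0.001,"ty":-0.002,"tz":-0.047,"spin":0},
    {"tx":0.001,"ty":-0.002,"tz":-0.053,"spin":0},
    {"tx":0.001,"ty":-0.002,"tz":-0.053,"spin":0},
    {"tx":0.001,"ty":-0.002,"tz":-0.053,"spin":0}
  ]
}}

```text
t: 5.1
ee_pos: [592.1, -68.8, 36.6]
orientation: [-2.731, -1.552, 0.0]
ft_force: [0.1, 0.3, 0.3]
width: 87.6
grasp_force: 0.0
```

Emit:
{"method": "apply_moves", "body": {
  "targets": [
    {"tx":0,"ty":0,"tz":0,"spin":0},
    {"tx":0,"ty":0,"tz":0,"spin":0},
    {"tx":0,"ty":0,"tz":0,"spin":0},
    {"tx":0,"ty":0,"tz":0,"spin":0},
    {"tx":0,"ty":0,"tz":0,"spin":0},
    {"tx":0,"ty":0,"tz":0,"spin":0},
    {"tx":0,"ty":0,"tz":0,"spin":0},
    {"tx":0,"ty":0,"tz":0,"spin":0}
  ],
  "gripper": 1
}}

```text
t: 5.9
ee_pos: [592.1, -68.8, 36.7]
orientation: [-2.731, -1.552, 0.0]
ft_force: [0.1, 0.0, 0.2]
width: 38.1
grasp_force: 30.0
```

Emit:
{"method": "apply_moves", "body": {
  "targets": [
    {"tx":0,"ty":0,"tz":0.02,"spin":0},
    {"tx":0,"ty":0,"tz":0.04,"spin":0},
    {"tx":0.01,"ty":0.02,"tz":0.055,"spin":0},
    {"tx":0.03,"ty":0.055,"tz":0.055,"spin":0},
    {"tx":0.05,"ty":0.09,"tz":0.055,"spin":0},
    {"tx":0.066,"ty":0.12,"tz":0.05,"spin":0},
    {"tx":0.074,"ty":0.134,"tz":0.04,"spin":0},
    {"tx":0.074,"ty":0.134,"tz":0.035,"spin":0}
  ]
}}

```text
t: 6.7
ee_pos: [666.1, 66.7, 70.4]
orientation: [-2.729, -1.555, 0.001]
ft_force: [-0.0, -1.0, -1.1]
width: 38.1
grasp_force: 30.0
```

```bash
python3 - <<'E'
from h import *
o=ctrl.get_obs(); print(o["ee_pos"],o["width"]); im=snap("wrist","w3.png").copy(); c=cal("wrist")
C=np.array([635.4,13.7])
for y,dd in((118,39),(60,53),(-12,67)):
  p=np.array([proj("wrist",(*(C+y*np.array([.517,.856])),28)+q*dd/2,c) for q in circ]); cv2.polylines(im,[p.astype(int)],True,(255,0,0))
cv2.imwrite("pics/w3.png",im[:,:,::-1])
E
```

```text
[666.06767138  66.70377592  70.35021477] 38.07983156374171
```

View pics/w3.png

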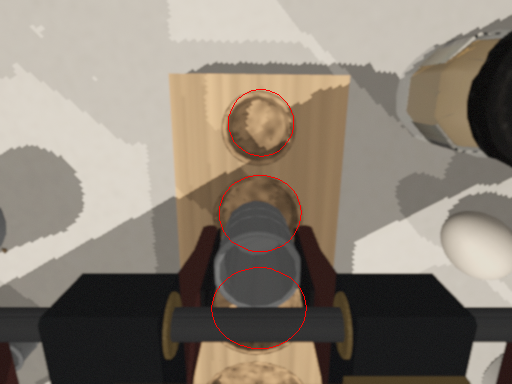

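Overlaid circles sit within about 2 mm of the wells, but the arm was still settling. I'll recheck now that it is still.

```bash
python3 - <<'E'
from h import *
o=ctrl.get_obs(); print(o["ee_pos"],np.abs(o["qvel"]).max()); im=snap("wrist","w4.png").copy(); c=cal("wrist")
C=np.array([635.4,13.7]); ry=np.array([.517,.856]);rx=np.array([.856,-.517])
d=ctrl.outline_of("well_xs","wrist")
for r in d[:4]:
  b=r["box"]; w=ray("wrist",((b[0]+b[2])/2,(b[1]+b[3])/2),28,c)[:2]-C; print(r["score"],np.round(b),"rx,ry",w@rx,w@ry)
# end edge and side edges of rack
for a,b in((1,1),(-1,1)): print(proj("wrist",(*(C+a*rx*52.5+b*ry*150),28),c))
for z in(0,):
  g=cv2.cvtColor(im,cv2.COLOR_RGB2HSV)[:,:,1].astype(int); print(g[90,150:360:2]); print(g[60:90,260])
E
```

```text
[664.58689866  65.26732728  69.36471675] 0.02874585144530455
0.69 [222.  88. 295. 167.] rx,ry -1.2619469488803292 114.88531284578208
[353.39433579  65.5507942 ]
[169.13347067  64.46478385]
[ 22  22  21  21  21  21  21  21  21  26  67  88  89  90  90  89  88  89
  88  88  90  90  91  91  89  90  91  89  88  84  83  83  85  86  87  87
  85  85  84  84  86  86  88  89  88  87  91  93  95  97  99  99 101  99
 101  98  98  98  98 100 102 100  95  89  84  85  85  86  87  87  86  87
  87  88  87  90  87  87  88  87  88  87  85  87  92  98 101 102  97 100
 101 100 100 100 101  98  99  98  98  97  52  26  26  26  26]
[ 25  26  27  28  28  25  27  25  29  48  74  87  90  90  88  88  89  88
  88  89  88  88  89  90  90  90  93 101 103  99]
```

Emit:
{"method": "apply_moves", "body": {
  "targets": [
    {"tx":0,"ty":-0.001,"tz":-0.006,"spin":0},
    {"tx":0,"ty":-0.001,"tz":-0.012,"spin":0},
    {"tx":0,"ty":-0.001,"tz":-0.018,"spin":0},
    {"tx":0,"ty":-0.001,"tz":-0.024,"spin":0},
    {"tx":0,"ty":-0.001,"tz":-0.028,"spin":0},
    {"tx":0,"ty":-0.001,"tz":-0.032,"spin":0},
    {"tx":0,"ty":-0.001,"tz":-0.033,"spin":0},
    {"tx":0,"ty":-0.001,"tz":-0.033,"spin":0}
  ]
}}

```text
t: 7.65
ee_pos: [666.0, 64.3, 38.5]
orientation: [-2.731, -1.552, 0.0]
ft_force: [0.3, -0.4, -1.5]
width: 38.1
grasp_force: 30.0
```

Emit:
{"method": "apply_moves", "body": {
  "targets": [
    {"tx":-0.001,"ty":0,"tz":-0.001,"spin":0},
    {"tx":-0.001,"ty":0,"tz":-0.002,"spin":0},
    {"tx":-0.001,"ty":0,"tz":-0.002,"spin":0},
    {"tx":-0.001,"ty":0,"tz":-0.002,"spin":0},
    {"tx":-0.001,"ty":0,"tz":-0.002,"spin":0},
    {"tx":-0.001,"ty":0,"tz":-0.002,"spin":0},
    {"tx":-0.001,"ty":0,"tz":-0.002,"spin":0},
    {"tx":-0.001,"ty":0,"tz":-0.002,"spin":0}
  ]
}}

```text
t: 8.45
ee_pos: [665.1, 64.2, 36.7]
orientation: [2.731, 1.552, 0.0]
ft_force: [-0.2, -0.4, -1.0]
width: 38.4
grasp_force: 30.0
```

Emit:
{"method": "apply_moves", "body": {
  "targets": [
    {"tx":0,"ty":0,"tz":0,"spin":0},
    {"tx":0,"ty":0,"tz":0,"spin":0},
    {"tx":0,"ty":0,"tz":0,"spin":0},
    {"tx":0,"ty":0,"tz":0,"spin":0},
    {"tx":0,"ty":0,"tz":0,"spin":0},
    {"tx":0,"ty":0,"tz":0,"spin":0},
    {"tx":0,"ty":0,"tz":0,"spin":0},
    {"tx":0,"ty":0,"tz":0,"spin":0}
  ],
  "gripper": -1
}}

```text
t: 9.25
ee_pos: [665.1, 64.2, 36.7]
orientation: [-2.732, -1.552, 0.0]
ft_force: [0.5, -0.4, -0.1]
width: 87.8
grasp_force: 0.0
```

Emit:
{"method": "apply_moves", "body": {
  "targets": [
    {"tx":0,"ty":0,"tz":0.03,"spin":0},
    {"tx":0,"ty":0,"tz":0.06,"spin":0},
    {"tx":-0.03,"ty":0.015,"tz":0.08,"spin":0},
    {"tx":-0.07,"ty":0.035,"tz":0.08,"spin":0},
    {"tx":-0.11,"ty":0.058,"tz":0.08,"spin":0},
    {"tx":-0.15,"ty":0.08,"tz":0.08,"spin":0},
    {"tx":-0.182,"ty":0.096,"tz":0.08,"spin":0},
    {"tx":-0.193,"ty":0.102,"tz":0.08,"spin":0}
  ]
}}

```text
t: 10.05
ee_pos: [468.8, 166.9, 116.6]
orientation: [-2.73, -1.554, 0.003]
ft_force: [-0.0, 0.3, -0.0]
width: 88.0
grasp_force: 0.0
```

```bash
python3 - <<'E'
from h import *
ctrl.get_image("top");ctrl.get_image("top")
o=ctrl.get_obs(); print(o["ee_pos"],np.abs(o["qvel"]).max()); im=snap("wrist","w5.png").copy(); c=cal("wrist")
for xy in((472.3,166),):
  for z,r in((72,33.5),(0,32)):
    p=np.array([proj("wrist",(*xy,z)+q*r,c) for q in circ]); cv2.polylines(im,[p.astype(int)],True,(255,0,0))
cv2.imwrite("pics/w5.png",im[:,:,::-1])
E
```

```text
[471.36150553 166.80152017 116.94110732] 0.05593704563866584
```

View pics/w5.png

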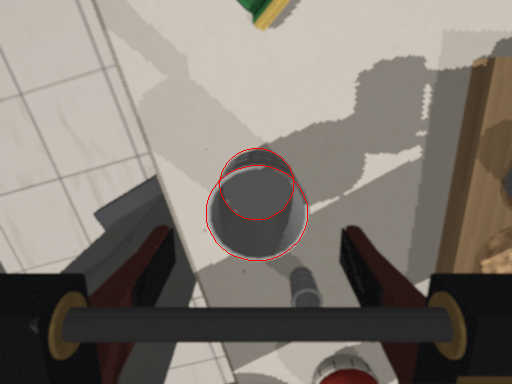

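The cup_l model matches the picture within a pixel. Descending to grasp.

Emit:
{"method": "apply_moves", "body": {
  "targets": [
    {"tx":0,"ty":0,"tz":-0.015,"spin":0},
    {"tx":0,"ty":0,"tz":-0.03,"spin":0},
    {"tx":0,"ty":0,"tz":-0.045,"spin":0},
    {"tx":0,"ty":0,"tz":-0.06,"spin":0},
    {"tx":0,"ty":0,"tz":-0.075,"spin":0},
    {"tx":0,"ty":0,"tz":-0.087,"spin":0},
    {"tx":0,"ty":0,"tz":-0.092,"spin":0},
    {"tx":0,"ty":0,"tz":-0.092,"spin":0}
  ]
}}

```text
t: 11.0
ee_pos: [472.5, 165.8, 24.0]
orientation: [-2.732, -1.551, 0.001]
ft_force: [-0.6, -0.4, -0.4]
width: 87.9
grasp_force: 0.0
```

Emit:
{"method": "apply_moves", "body": {
  "targets": [
    {"tx":0,"ty":0,"tz":0,"spin":0},
    {"tx":0,"ty":0,"tz":0,"spin":0},
    {"tx":0,"ty":0,"tz":0,"spin":0},
    {"tx":0,"ty":0,"tz":0,"spin":0},
    {"tx":0,"ty":0,"tz":0,"spin":0},
    {"tx":0,"ty":0,"tz":0,"spin":0},
    {"tx":0,"ty":0,"tz":0,"spin":0},
    {"tx":0,"ty":0,"tz":0,"spin":0}
  ],
  "gripper": 1
}}

```text
t: 11.8
ee_pos: [472.4, 166.4, 25.2]
orientation: [2.731, 1.552, 0.001]
ft_force: [-1.7, 1.2, 7.1]
width: 67.0
grasp_force: 30.0
```

Emit:
{"method": "apply_moves", "body": {
  "targets": [
    {"tx":0,"ty":0,"tz":0.02,"spin":0},
    {"tx":0,"ty":0,"tz":0.045,"spin":0},
    {"tx":0.008,"ty":-0.012,"tz":0.07,"spin":0},
    {"tx":0.022,"ty":-0.045,"tz":0.075,"spin":0},
    {"tx":0.04,"ty":-0.085,"tz":0.075,"spin":0},
    {"tx":0.059,"ty":-0.125,"tz":0.075,"spin":0},
    {"tx":0.078,"ty":-0.165,"tz":0.075,"spin":0},
    {"tx":0.096,"ty":-0.202,"tz":0.075,"spin":0}
  ]
}}

```text
t: 12.6
ee_pos: [568.4, -37.7, 99.6]
orientation: [-2.732, -1.552, 0.0]
ft_force: [0.5, 0.2, -1.5]
width: 66.8
grasp_force: 30.0
```

Emit:
{"method": "apply_moves", "body": {
  "targets": [
    {"tx":0.008,"ty":-0.018,"tz":-0.003,"spin":0},
    {"tx":0.014,"ty":-0.03,"tz":-0.008,"spin":0},
    {"tx":0.016,"ty":-0.035,"tz":-0.015,"spin":0},
    {"tx":0.016,"ty":-0.035,"tz":-0.022,"spin":0},
    {"tx":0.016,"ty":-0.035,"tz":-0.028,"spin":0},
    {"tx":0.016,"ty":-0.035,"tz":-0.03,"spin":0},
    {"tx":0.016,"ty":-0.035,"tz":-0.03,"spin":0},
    {"tx":0.016,"ty":-0.035,"tz":-0.03,"spin":0}
  ]
}}

```text
t: 13.4
ee_pos: [584.1, -70.2, 69.8]
orientation: [2.731, 1.553, 0.0]
ft_force: [-0.9, 0.2, -1.2]
width: 67.1
grasp_force: 30.0
```

```bash
python3 - <<'E'
from h import *
o=ctrl.get_obs(); print(o["ee_pos"],o["ft_force"],np.abs(o["qvel"]).max()); im=snap("wrist","w6.png").copy(); c=cal("wrist")
C=np.array([635.4,13.7])
for y,dd in((60,53),(-12,67),(-98,81)):
  p=np.array([proj("wrist",(*(C+y*np.array([.517,.856])),28)+q*dd/2,c) for q in circ]); cv2.polylines(im,[p.astype(int)],True,(255,0,0))
cv2.imwrite("pics/w6.png",im[:,:,::-1])
E
```

```text
[584.10664185 -70.23799923  69.81384853] [-0.89410031  0.24764685 -1.16941793] 0.0054514162413260665
```

View pics/w6.png

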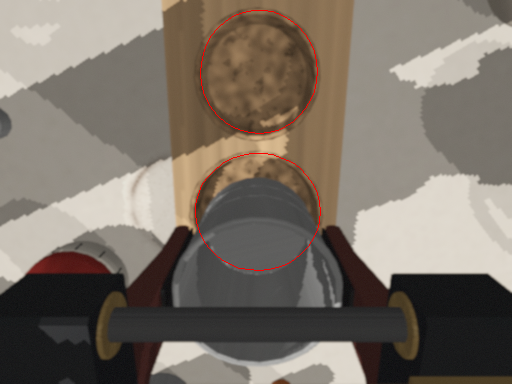

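The lip of well_m sits about 1 mm from the prediction, and the cup is centred over well_l. Lowering.

Emit:
{"method": "apply_moves", "body": {
  "targets": [
    {"tx":-0.001,"ty":0,"tz":-0.006,"spin":0},
    {"tx":-0.001,"ty":0,"tz":-0.012,"spin":0},
    {"tx":-0.001,"ty":0,"tz":-0.018,"spin":0},
    {"tx":-0.001,"ty":0,"tz":-0.023,"spin":0},
    {"tx":-0.001,"ty":0,"tz":-0.027,"spin":0},
    {"tx":-0.001,"ty":0,"tz":-0.03,"spin":0},
    {"tx":-0.001,"ty":0,"tz":-0.031,"spin":0},
    {"tx":-0.001,"ty":0,"tz":-0.031,"spin":0}
  ]
}}

```text
t: 14.25
ee_pos: [583.1, -70.8, 38.6]
orientation: [-2.731, -1.552, 0.0]
ft_force: [0.8, -0.0, -2.0]
width: 67.1
grasp_force: 30.0
```

Emit:
{"method": "apply_moves", "body": {
  "targets": [
    {"tx":0,"ty":0,"tz":0,"spin":0},
    {"tx":0,"ty":0,"tz":0,"spin":0},
    {"tx":0,"ty":0,"tz":0,"spin":0},
    {"tx":0,"ty":0,"tz":0,"spin":0},
    {"tx":0,"ty":0,"tz":0,"spin":0},
    {"tx":0,"ty":0,"tz":0,"spin":0},
    {"tx":0,"ty":0,"tz":0,"spin":0},
    {"tx":0,"ty":0,"tz":0,"spin":0}
  ],
  "gripper": -1
}}

```text
t: 15.05
ee_pos: [583.1, -70.8, 38.6]
orientation: [-2.731, -1.552, 0.0]
ft_force: [-0.4, 0.9, -0.3]
width: 87.6
grasp_force: 0.0
```

Emit:
{"method": "apply_moves", "body": {
  "targets": [
    {"tx":0,"ty":0,"tz":0.03,"spin":0},
    {"tx":0,"ty":0,"tz":0.06,"spin":0},
    {"tx":-0.02,"ty":-0.015,"tz":0.08,"spin":0},
    {"tx":-0.055,"ty":-0.038,"tz":0.08,"spin":0},
    {"tx":-0.09,"ty":-0.062,"tz":0.08,"spin":0},
    {"tx":-0.125,"ty":-0.086,"tz":0.08,"spin":0},
    {"tx":-0.15,"ty":-0.103,"tz":0.08,"spin":0},
    {"tx":-0.16,"ty":-0.11,"tz":0.08,"spin":0}
  ]
}}

```text
t: 15.85
ee_pos: [420.8, -181.5, 118.7]
orientation: [-2.732, -1.549, 0.001]
ft_force: [-0.2, 0.2, -0.4]
width: 87.7
grasp_force: 0.0
```

```bash
python3 - <<'E'
from h import *
ctrl.get_image("top");ctrl.get_image("top")
o=ctrl.get_obs(); print(o["ee_pos"],np.abs(o["qvel"]).max()); im=snap("wrist","w7.png").copy(); c=cal("wrist")
for xy in((423,-181),):
  for z,r in((62,26.5),(0,25)):
    p=np.array([proj("wrist",(*xy,z)+q*r,c) for q in circ]); cv2.polylines(im,[p.astype(int)],True,(255,0,0))
cv2.imwrite("pics/w7.png",im[:,:,::-1])
E
```

```text
[ 422.45285877 -181.41830184  118.84264489] 0.03969291032843711
```

View pics/w7.png

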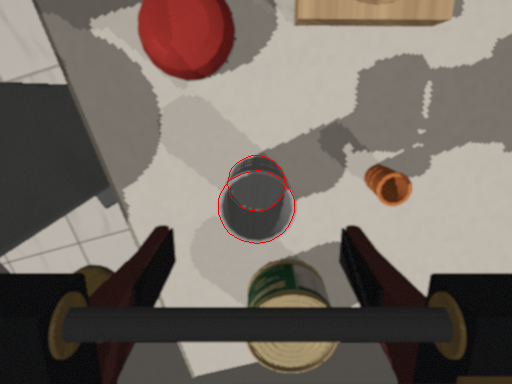

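The cup_m model fits exactly, and the tin and orange cup are clear of the fingers. Descending to grasp.

Emit:
{"method": "apply_moves", "body": {
  "targets": [
    {"tx":0,"ty":0,"tz":-0.015,"spin":0},
    {"tx":0,"ty":0,"tz":-0.03,"spin":0},
    {"tx":0,"ty":0,"tz":-0.045,"spin":0},
    {"tx":0,"ty":0,"tz":-0.06,"spin":0},
    {"tx":0,"ty":0,"tz":-0.075,"spin":0},
    {"tx":0,"ty":0,"tz":-0.088,"spin":0},
    {"tx":0,"ty":0,"tz":-0.095,"spin":0},
    {"tx":0,"ty":0,"tz":-0.095,"spin":0}
  ]
}}

```text
t: 16.8
ee_pos: [423.1, -180.3, 22.8]
orientation: [-2.73, -1.552, 0.001]
ft_force: [0.4, 0.3, 0.4]
width: 87.6
grasp_force: 0.0
```

Emit:
{"method": "apply_moves", "body": {
  "targets": [
    {"tx":0,"ty":0,"tz":0,"spin":0},
    {"tx":0,"ty":0,"tz":0,"spin":0},
    {"tx":0,"ty":0,"tz":0,"spin":0},
    {"tx":0,"ty":0,"tz":0,"spin":0},
    {"tx":0,"ty":0,"tz":0,"spin":0},
    {"tx":0,"ty":0,"tz":0,"spin":0},
    {"tx":0,"ty":0,"tz":0,"spin":0},
    {"tx":0,"ty":0,"tz":0,"spin":0}
  ],
  "gripper": 1
}}

```text
t: 17.6
ee_pos: [423.1, -180.9, 23.9]
orientation: [2.731, 1.552, 0.0]
ft_force: [-1.3, -0.5, 6.0]
width: 52.0
grasp_force: 30.0
```

Emit:
{"method": "apply_moves", "body": {
  "targets": [
    {"tx":0,"ty":0,"tz":0.02,"spin":0},
    {"tx":0,"ty":0,"tz":0.05,"spin":0},
    {"tx":0,"ty":0.01,"tz":0.085,"spin":0},
    {"tx":0.01,"ty":0.035,"tz":0.11,"spin":0},
    {"tx":0.035,"ty":0.065,"tz":0.115,"spin":0},
    {"tx":0.065,"ty":0.095,"tz":0.115,"spin":0},
    {"tx":0.095,"ty":0.125,"tz":0.115,"spin":0},
    {"tx":0.125,"ty":0.15,"tz":0.115,"spin":0}
  ]
}}

```text
t: 18.4
ee_pos: [548.8, -29.1, 138.6]
orientation: [-2.731, -1.553, 0.0]
ft_force: [0.2, -0.4, -0.7]
width: 52.1
grasp_force: 30.0
```

Emit:
{"method": "apply_moves", "body": {
  "targets": [
    {"tx":0.028,"ty":0.016,"tz":0,"spin":0},
    {"tx":0.055,"ty":0.028,"tz":-0.005,"spin":0},
    {"tx":0.074,"ty":0.034,"tz":-0.02,"spin":0},
    {"tx":0.08,"ty":0.034,"tz":-0.04,"spin":0},
    {"tx":0.08,"ty":0.034,"tz":-0.055,"spin":0},
    {"tx":0.08,"ty":0.034,"tz":-0.065,"spin":0},
    {"tx":0.08,"ty":0.034,"tz":-0.065,"spin":0},
    {"tx":0.08,"ty":0.034,"tz":-0.065,"spin":0}
  ]
}}

```text
t: 19.2
ee_pos: [627.7, 2.9, 73.8]
orientation: [-2.732, -1.551, 0.001]
ft_force: [0.1, 1.0, -1.3]
width: 52.4
grasp_force: 30.0
```

```bash
python3 - <<'E'
from h import *
o=ctrl.get_obs(); print(o["ee_pos"],o["ft_force"],np.abs(o["qvel"]).max()); im=snap("wrist","w8.png").copy(); c=cal("wrist")
C=np.array([635.4,13.7])
for y,dd in((118,39),(60,53),(-12,67)):
  p=np.array([proj("wrist",(*(C+y*np.array([.517,.856])),28)+q*dd/2,c) for q in circ]); cv2.polylines(im,[p.astype(int)],True,(255,0,0))
cv2.imwrite("pics/w8.png",im[:,:,::-1])
E
```

```text
[627.68905834   2.9497576   73.82646209] [ 0.10984977  0.95656942 -1.25864107] 0.016854266608166097
```

View pics/w8.png

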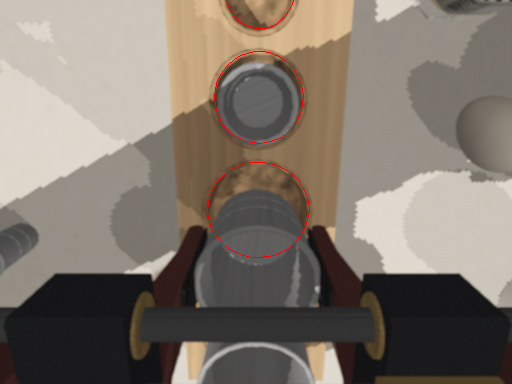

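cup_s is seated and centred in well_s, and cup_m is centred over well_m. Lowering and releasing.

Emit:
{"method": "apply_moves", "body": {
  "targets": [
    {"tx":0,"ty":0,"tz":-0.007,"spin":0},
    {"tx":0,"ty":0,"tz":-0.014,"spin":0},
    {"tx":0,"ty":0,"tz":-0.021,"spin":0},
    {"tx":0,"ty":0,"tz":-0.027,"spin":0},
    {"tx":0,"ty":0,"tz":-0.032,"spin":0},
    {"tx":0,"ty":0,"tz":-0.035,"spin":0},
    {"tx":0,"ty":0,"tz":-0.036,"spin":0},
    {"tx":0,"ty":0,"tz":-0.036,"spin":0}
  ]
}}

```text
t: 20.05
ee_pos: [628.1, 3.2, 37.5]
orientation: [-2.731, -1.552, 0.0]
ft_force: [-0.2, 0.1, -1.2]
width: 52.4
grasp_force: 30.0
```

Emit:
{"method": "apply_moves", "body": {
  "targets": [
    {"tx":0,"ty":0,"tz":0,"spin":0},
    {"tx":0,"ty":0,"tz":0,"spin":0},
    {"tx":0,"ty":0,"tz":0,"spin":0},
    {"tx":0,"ty":0,"tz":0,"spin":0},
    {"tx":0,"ty":0,"tz":0,"spin":0},
    {"tx":0,"ty":0,"tz":0,"spin":0},
    {"tx":0,"ty":0,"tz":0,"spin":0},
    {"tx":0,"ty":0,"tz":0,"spin":0}
  ],
  "gripper": -1
}}

```text
t: 20.85
ee_pos: [628.1, 3.2, 37.7]
orientation: [-2.731, -1.552, 0.0]
ft_force: [-0.2, 0.2, -0.0]
width: 87.7
grasp_force: 0.0
```

Emit:
{"method": "apply_moves", "body": {
  "targets": [
    {"tx":0,"ty":0,"tz":0.03,"spin":0},
    {"tx":0,"ty":0,"tz":0.065,"spin":0},
    {"tx":-0.025,"ty":0.01,"tz":0.08,"spin":-7},
    {"tx":-0.06,"ty":0.024,"tz":0.08,"spin":-14},
    {"tx":-0.095,"ty":0.038,"tz":0.08,"spin":-22},
    {"tx":-0.13,"ty":0.052,"tz":0.08,"spin":-30},
    {"tx":-0.155,"ty":0.062,"tz":0.075,"spin":-38},
    {"tx":-0.167,"ty":0.067,"tz":0.065,"spin":-44}
  ]
}}

```text
t: 21.65
ee_pos: [459.0, 70.8, 103.1]
orientation: [-3.115, -0.409, 0.0]
ft_force: [1.0, -0.4, -0.2]
width: 87.9
grasp_force: 0.0
```

```bash
python3 - <<'E'
from h import *
for _ in range(4): ctrl.get_image("top")
o=ctrl.get_obs(); print(o["ee_pos"],np.abs(o["qvel"]).max()); im=snap("wrist","w9.png").copy(); c=cal("wrist")
for xy in((460.5,70),):
  for z,r in((42,12.5),(0,11)):
    p=np.array([proj("wrist",(*xy,z)+q*r,c) for q in circ]); cv2.polylines(im,[p.astype(int)],True,(255,0,0))
cv2.imwrite("pics/w9.png",im[:,:,::-1])
r=ctrl.outline_of("cup_xs","wrist")
for d in r[:3]: b=d["box"];print(d["score"],b,fitmask("wrist",d["pixels"],D["cup_xs"],ray("wrist",((b[0]+b[2])/2,(b[1]+b[3])/2),21)[:2]))
E
```

```text
[461.81268852  70.23222117 102.98632924] 0.02588658984362133
0.76 [239.6, 179.3, 279.2, 226.2] (array([461.1,  69.5]), np.float64(0.96))
```

View pics/w9.png

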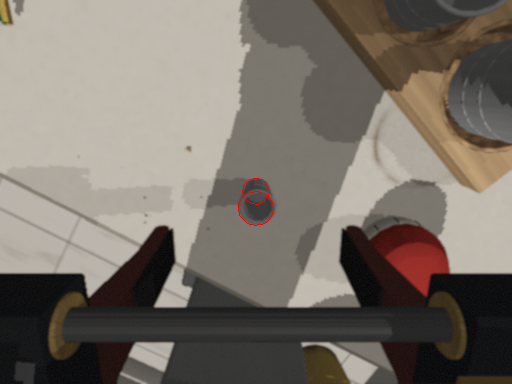

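cup_xs is centred between the fingers, with its fit at (461,69.7). Descending to grasp.

Emit:
{"method": "apply_moves", "body": {
  "targets": [
    {"tx":0,"ty":0,"tz":-0.015,"spin":0},
    {"tx":0,"ty":0,"tz":-0.03,"spin":0},
    {"tx":0,"ty":0,"tz":-0.045,"spin":0},
    {"tx":0,"ty":0,"tz":-0.06,"spin":0},
    {"tx":0,"ty":0,"tz":-0.072,"spin":0},
    {"tx":0,"ty":0,"tz":-0.08,"spin":0},
    {"tx":0,"ty":0,"tz":-0.082,"spin":0},
    {"tx":0,"ty":0,"tz":-0.082,"spin":0}
  ]
}}

```text
t: 22.75
ee_pos: [461.3, 70.1, 20.6]
orientation: [-3.114, -0.416, 0.0]
ft_force: [0.1, 1.3, -0.8]
width: 87.9
grasp_force: 0.0
```

Emit:
{"method": "apply_moves", "body": {
  "targets": [
    {"tx":0,"ty":0,"tz":0,"spin":0},
    {"tx":0,"ty":0,"tz":0,"spin":0},
    {"tx":0,"ty":0,"tz":0,"spin":0},
    {"tx":0,"ty":0,"tz":0,"spin":0},
    {"tx":0,"ty":0,"tz":0,"spin":0},
    {"tx":0,"ty":0,"tz":0,"spin":0},
    {"tx":0,"ty":0,"tz":0,"spin":0},
    {"tx":0,"ty":0,"tz":0,"spin":0}
  ],
  "gripper": 1
}}

```text
t: 23.55
ee_pos: [461.0, 70.2, 20.6]
orientation: [-3.114, -0.416, 0.0]
ft_force: [0.3, 0.4, -0.4]
width: 27.4
grasp_force: 0.0
```

Emit:
{"method": "apply_moves", "body": {
  "targets": [
    {"tx":0,"ty":0,"tz":0,"spin":0},
    {"tx":0,"ty":0,"tz":0,"spin":0},
    {"tx":0,"ty":0,"tz":0,"spin":0},
    {"tx":0,"ty":0,"tz":0,"spin":0},
    {"tx":0,"ty":0,"tz":0.015,"spin":0},
    {"tx":0,"ty":0,"tz":0.035,"spin":0},
    {"tx":0,"ty":0,"tz":0.06,"spin":0},
    {"tx":0,"ty":0,"tz":0.08,"spin":0}
  ]
}}

```text
t: 24.35
ee_pos: [461.1, 70.2, 101.7]
orientation: [-3.114, -0.416, -0.0]
ft_force: [-0.1, 0.1, -0.8]
width: 24.2
grasp_force: 30.0
```

Emit:
{"method": "apply_moves", "body": {
  "targets": [
    {"tx":0.02,"ty":0.006,"tz":0.005,"spin":0},
    {"tx":0.055,"ty":0.014,"tz":0.005,"spin":0},
    {"tx":0.095,"ty":0.024,"tz":0.005,"spin":0},
    {"tx":0.135,"ty":0.032,"tz":0.005,"spin":0},
    {"tx":0.175,"ty":0.04,"tz":0.005,"spin":0},
    {"tx":0.21,"ty":0.043,"tz":-0.005,"spin":0},
    {"tx":0.229,"ty":0.043,"tz":-0.02,"spin":0},
    {"tx":0.233,"ty":0.043,"tz":-0.03,"spin":0}
  ]
}}

```text
t: 25.15
ee_pos: [695.5, 113.2, 69.4]
orientation: [-3.114, -0.415, -0.001]
ft_force: [0.1, 0.2, -0.3]
width: 24.5
grasp_force: 30.0
```

```bash
python3 - <<'E'
from h import *
for _ in range(4): ctrl.get_image("top")
o=ctrl.get_obs(); print(o["ee_pos"],o["width"],o["grasp_force"],np.abs(o["qvel"]).max()); im=snap("wrist","w10.png").copy(); c=cal("wrist")
p=np.array([proj("wrist",(694.3,113,28)+q*39/2,c) for q in circ]); cv2.polylines(im,[p.astype(int)],True,(255,0,0))
cv2.imwrite("pics/w10.png",im[:,:,::-1])
E
```

```text
[692.47985547 113.04094206  70.19429785] 24.315033290222296 30.000080857425928 0.020083077721292232
```

View pics/w10.png

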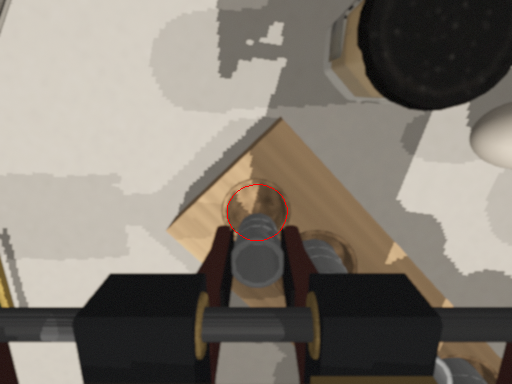

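The well circle matches the picture, and cup_xs hangs over it clear of cup_s and the jar. Lowering and releasing.

Emit:
{"method": "apply_moves", "body": {
  "targets": [
    {"tx":0,"ty":0,"tz":-0.007,"spin":0},
    {"tx":0,"ty":0,"tz":-0.014,"spin":0},
    {"tx":0,"ty":0,"tz":-0.021,"spin":0},
    {"tx":0,"ty":0,"tz":-0.027,"spin":0},
    {"tx":0,"ty":0,"tz":-0.032,"spin":0},
    {"tx":0,"ty":0,"tz":-0.036,"spin":0},
    {"tx":0,"ty":0,"tz":-0.037,"spin":0},
    {"tx":0,"ty":0,"tz":-0.037,"spin":0}
  ]
}}

```text
t: 26.2
ee_pos: [694.2, 113.2, 33.7]
orientation: [-3.114, -0.416, -0.0]
ft_force: [-0.4, 0.3, -0.8]
width: 24.3
grasp_force: 30.0
```

Emit:
{"method": "apply_moves", "body": {
  "targets": [
    {"tx":0,"ty":0,"tz":0,"spin":0},
    {"tx":0,"ty":0,"tz":0,"spin":0},
    {"tx":0,"ty":0,"tz":0,"spin":0},
    {"tx":0,"ty":0,"tz":0,"spin":0},
    {"tx":0,"ty":0,"tz":0,"spin":0},
    {"tx":0,"ty":0,"tz":0,"spin":0},
    {"tx":0,"ty":0,"tz":0,"spin":0},
    {"tx":0,"ty":0,"tz":0,"spin":0}
  ],
  "gripper": -1
}}

```text
t: 27.0
ee_pos: [694.1, 113.2, 33.7]
orientation: [-3.114, -0.416, -0.0]
ft_force: [0.1, -0.0, 0.5]
width: 84.8
grasp_force: 0.0
```

Emit:
{"method": "apply_moves", "body": {
  "targets": [
    {"tx":0,"ty":0,"tz":0.02,"spin":0},
    {"tx":0,"ty":0,"tz":0.05,"spin":0},
    {"tx":0,"ty":0,"tz":0.09,"spin":0},
    {"tx":-0.02,"ty":0,"tz":0.13,"spin":0},
    {"tx":-0.06,"ty":0,"tz":0.16,"spin":0},
    {"tx":-0.1,"ty":0.01,"tz":0.18,"spin":0},
    {"tx":-0.14,"ty":0.03,"tz":0.2,"spin":0},
    {"tx":-0.17,"ty":0.05,"tz":0.2,"spin":0}
  ]
}}

```text
t: 27.8
ee_pos: [523.4, 163.7, 236.6]
orientation: [-3.113, -0.414, -0.007]
ft_force: [0.6, 0.1, 0.3]
width: 87.7
grasp_force: 0.0
```

```bash
python3 - <<'E'
from h import *
for _ in range(4): ctrl.get_image("top")
o=ctrl.get_obs(); print(o["t"],o["ee_pos"],o["width"]); im=snap("wrist","w11.png"); s=snap("side","s11.png"); c=cal("wrist")
v=im.copy(); C=np.array([634.6,13.2])
for k,y in(("cup_xs",116.5),("cup_s",59),("cup_m",-12.5),("cup_l",-98)):
  d=list(D[k]); d[3]=13; h=hull("wrist",C+y*np.array([.517,.856]),d,c); cv2.polylines(v,[h.astype(int)],True,(255,0,0))
cv2.imwrite("pics/f.png",np.hstack([cv2.resize(v,(400,300)),cv2.resize(s[100:280,160:400],(400,300))])[:,:,::-1])
E
```

```text
28.0 [524.16207474 163.53025852 234.19330107] 87.8463782609676
```

View pics/f.png

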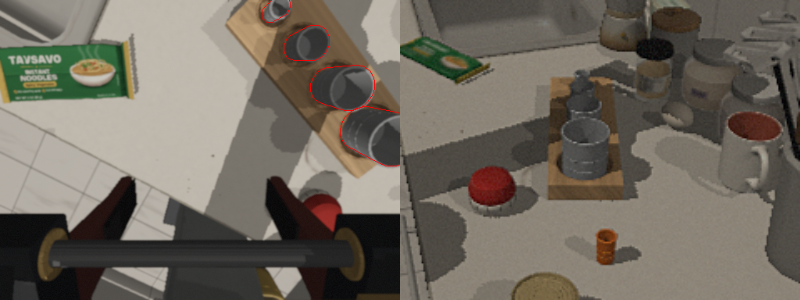

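All four cups stand in their wells, and their outlines match the seated models. As a last check I'll compare the seating heights numerically before handing in.

```bash
python3 - <<'E'
from h import *
ctrl.get_image("top"); C=np.array([634.6,13.2]); ct=cal("top")
dets={}
for cam in("top",):
  dets=[r for k in D for r in ctrl.outline_of(k,cam)]; c=cal(cam)
  for k,y in(("cup_xs",116.5),("cup_s",59),("cup_m",-12.5),("cup_l",-98)):
    w=C+y*np.array([.517,.856]); d=list(D[k]); d[3]=13; uv=hull(cam,w,d,c).mean(0)
    m=[r for r in dets if np.hypot(*(np.array([(r["box"][0]+r["box"][2])/2,(r["box"][1]+r["box"][3])/2])-uv))<10]
    if not m: print(k,"none");continue
    m=max(m,key=lambda r:r["score"])
    p,i=fitmask(cam,m["pixels"],d,w,c); print(k,round(m["score"],2),p,i,"offset from well",(p-w).round(1))
E
```

```text
cup_xs 0.69 [696.6 113.4] 0.9 offset from well [1.8 0.5]
cup_s 0.75 [665.6  63.9] 0.92 offset from well [0.5 0.2]
cup_m 0.77 [629.4   2.8] 0.96 offset from well [1.3 0.3]
cup_l 0.74 [584.4 -71.5] 0.97 offset from well [ 0.5 -0.8]
```

```bash
python3 -c "
from h import *
print(ctrl.close_job())"
```

```text
the job is handed in; nothing more can be done
None
```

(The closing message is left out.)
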